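Put the grease coupler on the stage's tilted nipple

TASK

The stage slide is due for greasing. Take the orange-handled grease coupler out of its blue fork rack, sliding it out through the open mouth of the fork, and push its socket squarely onto the tilted steel nipple on the slide's carriage until it snaps fully home; finish while still gripping it and holding it pressed home against the spring. Leave the loose lens, watch case and screwdriver alone.

Things in the scene. Friction and masses are not known exactly. Their poses are not given: they have to be found in the camera images.
- coupler: Round grease coupler, 105 mm tall, 0.22 kg, upright in the rack's fork. Origin: centre of its mouth (bottom); z up its axis. Steel socket 34 mm wide, z 0 to 24 mm, with a round bore 19 mm wide, 12 mm deep, open downwards; dark neck 16 mm wide, z 24 to 44; brass collar 34 mm wide, z 44 to 50, resting on the fork; orange handle 28 mm wide, z 50 to 105. Its yaw means nothing.
- coupler_grip (a point): Point on the coupler's axis in the orange handle, 73 mm above its mouth: a place to grip it (23 mm above the top of the brass collar).
- coupler_seat (a point): Centre of the floor of the coupler's bore, on its axis 12 mm above its mouth: it meets the nipple's top. z along the coupler's axis, away from the mouth.
- rack: Blue fixed fork rack, base plate 120 x 90 x 10 mm. Origin on the table under the slot. Level fork plate 8 mm thick, 60 mm wide, top 70 mm up; slot 20 mm wide, closed 12 mm behind the origin (+x), open to the front (-x), prongs end 23 mm in front. The neck stands in the slot, socket below, collar above: it lifts 12 mm at most; slide it out along the rack's -x by 45 mm or more.
- fork_seat (a point): Middle of the slot at the fork plate's top face, 70 mm above the rack's origin; the coupler's axis starts within 3 mm of it. Same axes as the rack.
- slide: Stage slide, fixed: black base plate 170 x 190 x 18 mm, two steel rails, grey carriage 150 x 110 mm with red ends and a black top face 64 mm above the table. Origin on the table under its middle. The nipple stands on the carriage's top, rooted 20 mm from its middle to the slide's +x side, leaning 0.44 rad (25 degrees) from vertical towards the slide's -x.
- nipple_top (a point): Centre of the flat top of the nipple's steel head; z points outwards along its tilted axis (the coupler comes on along -z), y is the slide's y. Head 16 mm in diameter, bevelled to 10 mm at the top; it stands 22 mm proud of its brass base (22 mm wide). Pressed, the head sinks along -z into its base and this point sinks with it.
- nipple (a joint): How far the nipple's sprung head is pressed in along its axis: 0 (free) to 0.008 m (fully home). It takes about 12 N to start it moving; then the resistance falls away and it snaps in to its stop at 8 mm, where it still pushes back with about 7 N: the head springs out again if let go.
- objective: Loose microscope lens, silver with black and green bands, 34 mm in diameter, 48 mm tall, upright; a bystander. Origin: centre of its underside.
- watch_case: Loose steel watch case, 40 mm in diameter, 11 mm tall, with a crown; a bystander. Origin: centre of its underside.
- screwdriver: Loose screwdriver 150 mm long lying along its x axis; a bystander.
Not all that is in view belongs to the job. There is more than one size of the coupler; the job needs the middle-sized.

How it is judged:
By the outcome, as a careful person would: the job done as asked, in the order asked, and still so for the second after the job is handed in, while the arm keeps its last pose, push and grip.
It also fails if it takes over 42 s, if anything falls off the work surface, if the arm or the gripper's body presses on something with over 40 N, if the wrist force passes 120 N, or if a joint passes its speed limit or range.

ROBOT

A 6-joint arm with a two-finger parallel gripper is mounted at the origin on the work surface. World frame = base frame: x ahead of the robot, y to its left, z up, the work surface at z = 0. Lengths are in mm, angles in rad, forces in N, time in s.
With the tool pointing down it reaches from about 275 to 825 mm from the base axis. Payload 5.2 kg.
Tool frame: the origin (TCP) lies at the very end of the fingers, on their centre line; the grasp point (between the pads) lies 19 mm behind it; z points along the fingers, y is the direction in which the jaws open and shut (so a half turn about z gives the same grasp; the last joint's range is limited). The gripper opens to 93 mm and grips with 3 to 60 N. Pads are 15 mm wide; open, the fingers measure 128 mm over their backs; the gripper's body (75 mm by 188 mm) begins 65 mm behind the grasp point.
Start: joints at [1.124, 0.259, 1.535, -0, 1.348, -0.203], TCP at [132.743, 533.745, 197.253] pointing down, gripper open.
Joint ranges: [-3.14, 3.14], [-0.91, 2.08], [0.19, 2.58], [-1.22, 4.36], [0.22, 2.71], [-3.12, 3.12]. Speed limits (rad/s): [2.57, 2.57, 3.14, 3.14, 3.14, 3.14].

INTERFACE

Orientations are given as [roll, pitch, yaw] about the fixed x, y, z axes, in that order (R = Rz(yaw) Ry(pitch) Rx(roll)).
In Python, from bench import robot gives the robot as it stands. The module is installed in compiled form; this text tells all that it offers. Calls block until the motion is done:
- robot.move_ptp(position, orientation): joint-space move of the TCP to a pose.
- robot.move_linear(position, ori=None, speed=150, f_stop=None): straight line of the TCP; ori=None keeps the orientation; speed is the mean speed in mm/s. With f_stop (N) it stops when the force on the tool has changed by that much, and returns True; else False.
- robot.move_j(angles): joint-space move.
- robot.move_gripper(opening): opening from 0.0 (shut) to 1.0 (fully open); the grip force is fixed at half the most; returns when the fingers have stopped.
- robot.sleep(seconds).
- robot.inverse_kinematics(position, orientation): joint angles nearest the present ones, or None.
- robot.get_image(name): name is "side" or "top"; returns a dict with "img" (420x560x3 uint8, blue, green, red), "fovy" (degrees; the focal length in pixels is half the picture's height over the tangent of half this angle, whatever the lens; pixels are square), "cx", "cy" (the principal point, pixels), "k1" (the pictures are not rectified: a ray, as slopes to the right and down, at radius r is drawn at 1 + k1 r^2 times it, then the intrinsics apply), "eye" and "orientation" of the camera in the world. Camera axes: x right, y down, z forward; pixel columns grow to the right and rows downward; lengths in mm; the calibration is good to about 2 mm. A picture is of the moment at which its call begins. There is no depth.
A pose or a line that the arm cannot do raises robot.MotionError and nothing moves.
- robot.hand_in(): hands the job in, once; it reports no verdict.
Readings, each from a call of its own:
- robot.current_t(): time.
- robot.current_qpos(): joint angles.
- robot.current_joint_vel(): joint speeds.
- robot.current_joint_efforts(): joint torques, N m.
- robot.current_tcp_pos(): TCP position.
- robot.current_eef_rot(): TCP orientation.
- robot.current_contact_force(): force on the tool from outside, world axes, zero at the start.
- robot.current_ft_torque(): the same for the moment, N m.
- robot.current_gripper_width(): opening from 0.0 (shut) to 1.0 (fully open).
Only numpy, scipy, OpenCV 4.12 (cv2) and the standard library are available. Lean on these libraries where they do the work, as an engineer would, in place of code of your own. Each camera call takes 0.05 s, during which the arm holds its last target. There are 200 camera calls.

## Working session

There is one attempt and no reset: what is moved stays moved. The work goes in short steps, each a Python script; the robot and the scene stay as the last script left them, time stands still between calls to the robot, and variables do not carry over. Pictures are saved under pics/ and viewed, about 8 in all and at most 12, crops included, and the job is handed in when it is done.

```bash
mkdir -p pics; cat > h.py <<'E'
import numpy as np, cv2
from scipy.spatial.transform import Rotation as Ro
from bench import robot
def grab(name,tag):
    d=robot.get_image(name); cv2.imwrite(f'pics/{tag}.png',d['img']); np.save(f'pics/{tag}.npy',d,allow_pickle=True); return d
def load(tag): return np.load(f'pics/{tag}.npy',allow_pickle=True).item()
def cam(d):
    f=210/np.tan(np.radians(d['fovy'])/2); o=np.array(d['orientation'],float)
    R=o if o.shape==(3,3) else Ro.from_euler('xyz',o).as_matrix()
    return f,R,np.array(d['eye'],float)
def ray(d,u,v):
    f,R,e=cam(d); K=np.array([[f,0,d['cx']],[0,f,d['cy']],[0,0,1.]])
    # drawn = s*(1+k1 r^2): cv2 model with k1 only
    s=cv2.undistortPoints(np.array([[[u,v]]],float),K,np.array([d['k1'],0,0,0.]))[0,0]
    w=R@np.array([s[0],s[1],1]); return e,w/np.linalg.norm(w)
def onz(d,u,v,z):
    e,w=ray(d,u,v); return e+w*(z-e[2])/w[2]
def proj(d,p):
    f,R,e=cam(d); c=R.T@(np.array(p,float)-e); s=c[:2]/c[2]; s=s*(1+d['k1']*(s@s)); return np.array([d['cx'],d['cy']])+f*s
def tri(d1,p1,d2,p2):
    e1,w1=ray(d1,*p1); e2,w2=ray(d2,*p2)
    t=np.linalg.lstsq(np.c_[w1,-w2],e2-e1,rcond=None)[0]
    a,b=e1+t[0]*w1,e2+t[1]*w2; return (a+b)/2,np.linalg.norm(a-b)
E
python3 - <<'E'
from h import *
for n in('top','side'):
    d=grab(n,n+'0'); print(n,{k:v for k,v in d.items() if k!='img'})
    cv2.imwrite(f'pics/{n}0b.png',cv2.resize(d['img'],(800,600),interpolation=cv2.INTER_CUBIC))
E
```

```text
top {'fovy': 51.698269506672624, 'cx': 275.7095434740083, 'cy': 203.72730157168232, 'k1': -0.13529280011866718, 'eye': array([ 442.85202779,  -95.27872832, 1086.71307587]), 'orientation': array([-3.03421073, -0.01518116, -1.55036617])}
side {'fovy': 54.95948744964765, 'cx': 277.1942807994983, 'cy': 210.17256414039042, 'k1': -0.08959571855838507, 'eye': array([102.84390951, 388.0185824 , 537.11053276]), 'orientation': array([-2.18999559,  0.00644038, -2.39625819])}
```

View pics/top0b.png

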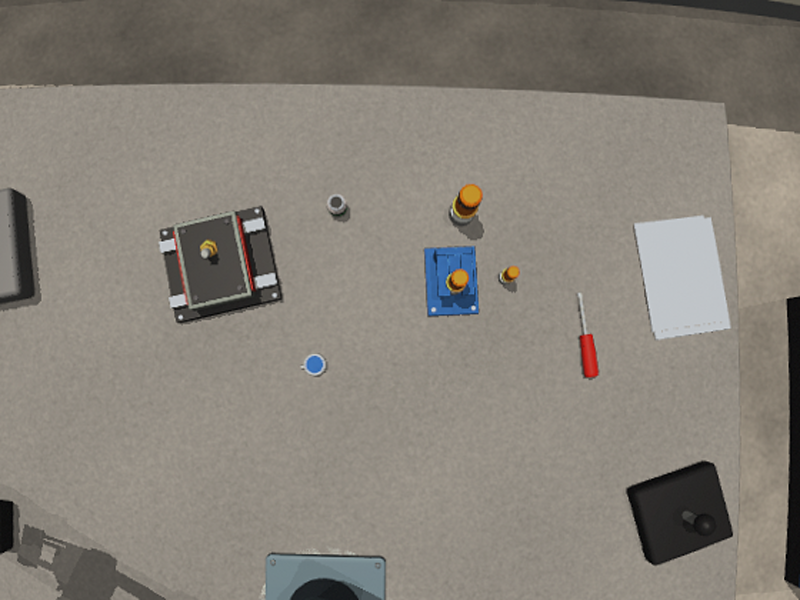

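View pics/side0b.png

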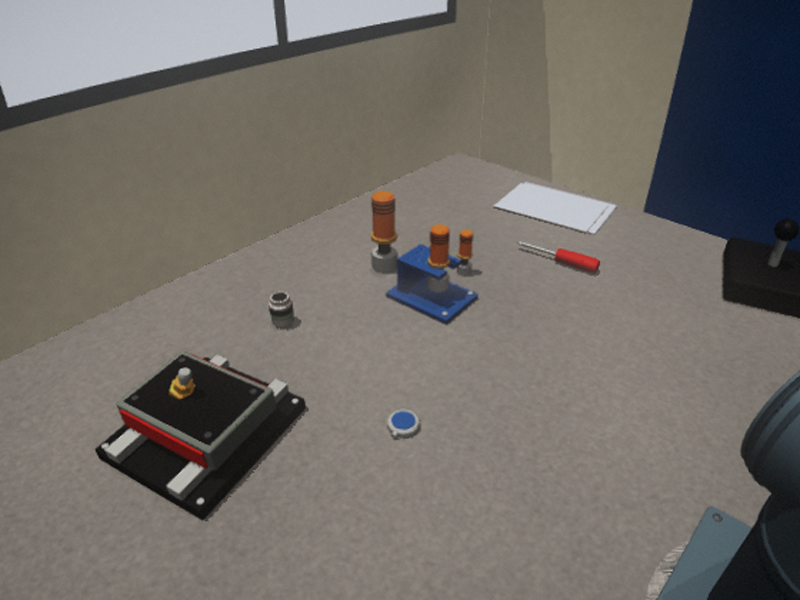

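The top view (display 800x600) shows the slide at about (220,265) with its nipple at (207,250). The rack is at (452,282), with the middle-sized coupler at (458,280) in its fork and the mouth facing the robot. The large coupler is at (467,200) and the small one at (510,273). The side view agrees: rack coupler at (439,250), nipple at (183,382). I'll enlarge these next.

```bash
python3 - <<'E'
from h import *
t,s=load('top0'),load('side0')
def crop(d,x,y,w,h): # orig coords, 5x
    return cv2.resize(d['img'][y:y+h,x:x+w],(400,300),interpolation=cv2.INTER_CUBIC)
m=np.vstack([np.hstack([crop(t,280,162,80,60),crop(s,265,150,80,60)]),np.hstack([crop(t,105,140,100,90)[:, :],crop(s,65,240,160,120)])])
cv2.imwrite('pics/mos.png',m)
for n,d in(('t',t),('s',s)):
    hsv=cv2.cvtColor(d['img'],cv2.COLOR_BGR2HSV)
    for nm,lo,hi in(('or',(5,170,90),(24,255,255)),('bl',(100,150,40),(118,255,255))):
        k=cv2.inRange(hsv,lo,hi); c,l,st,ce=cv2.connectedComponentsWithStats(k)
        for i in range(1,c):
            if st[i,4]>15: print(n,nm,st[i],ce[i].round(1))
E
```

```text
t or [322 129  16  16 194] [329.1 136.6]
t or [319 146  15   7  29] [326.7 149.6]
t or [144 171   8   7  19] [148.3 173.4]
t or [355 187   8   8  54] [358.6 190.4]
t or [316 189  12  15 126] [321.3 195.2]
t bl [ 298  173   37   48 1355] [315.  196.1]
t bl [215 249  11  12  96] [219.8 254.8]
s or [261 134  14   7  83] [267.7 137.2]
s or [302 158  12   8  76] [307.3 161.1]
s or [323 161   7   5  30] [326.1 163.2]
s or [301 171  11  15 129] [306.2 178. ]
s or [321 170   8  10  54] [324.4 174.7]
s or [122 265   9   8  31] [124.9 269.6]
s or [119 274  11   5  23] [124.7 276.3]
s bl [  482     0    78   175 10758] [526.2  80.4]
s bl [279 172  32  20 249] [293.5 181.4]
s bl [287 210  39  14 189] [307.  215.3]
s bl [275 289  15  11 135] [281.9 294. ]
```

View pics/mos.png

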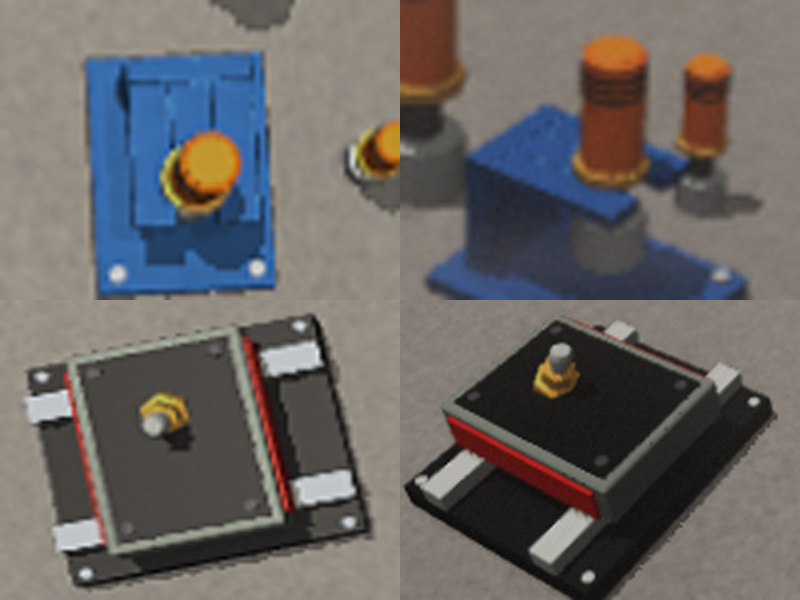

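Top-left is the rack from above, with the coupler's top disc at crop (211,158) and the open slot pointing down-image. Top-right is the side view, with the top disc at (615,49). Bottom is the slide: carriage corners (66,362), (237,328), (283,523), (108,553), and the nipple head at (152,424) in the top view and (562,350) in the side view, leaning towards the robot.

```bash
python3 - <<'E'
from h import *
t,s=load('top0'),load('side0')
A=lambda x,y:(280+(x+.5)/5-.5,162+(y+.5)/5-.5)
B=lambda x,y:(265+(x-400+.5)/5-.5,150+(y+.5)/5-.5)
C=lambda x,y:(105+(x+.5)/4-.5,140+(y-300+.5)*.3-.5)
D=lambda x,y:(65+(x-400+.5)/2.5-.5,240+(y-300+.5)/2.5-.5)
np.set_printoptions(precision=1,suppress=True)
print('coupler top',tri(t,A(211,158),s,B(615,49)),onz(t,*A(211,158),131),onz(s,*B(615,49),131))
r=[onz(t,*A(*p),10)[:2] for p in((86,58),(262,52),(275,287),(97,296))]
print('rack',r,'sizes',[np.linalg.norm(r[i]-r[i-1]) for i in range(4)])
ax=(r[0]+r[1]-r[2]-r[3]); print('rack +x yaw',np.degrees(np.arctan2(ax[1],ax[0])),'mean',np.mean(r,0))
for nm,z,P in(('base',18,((27,370),(315,317),(370,535),(75,585))),('carr',64,((66,362),(237,328),(283,523),(108,553)))):
    c=[onz(t,*C(*p),z)[:2] for p in P]; x=c[0]+c[1]-c[2]-c[3]; y=c[0]+c[3]-c[1]-c[2]
    print(nm,np.mean(c,0),[np.linalg.norm(c[i]-c[i-1]) for i in range(4)],'yaw',np.degrees(np.arctan2(x[1],x[0])),np.degrees(np.arctan2(-y[0],y[1])))
P=((443,412),(562,318),(713,378),(602,495))
c=[onz(s,*D(*p),64)[:2] for p in P]; print('carr side',c,np.mean(c,0),[np.linalg.norm(c[i]-c[i-1]) for i in range(4)])
print('carr top',[onz(t,*C(*p),64)[:2] for p in ((66,362),(237,328),(283,523),(108,553))])
print('nipple',tri(t,C(152,424),s,D(562,350)),'base hex',tri(t,C(166,411),s,D(554,380)))
E
```

```text
coupler top (array([ 571.9, -210.6,  128.6]), np.float64(1.069892406568669)) [ 572. -210.  131.] [ 568.8 -207.4  131. ]
rack [array([ 637.8, -160.9]), array([ 643.1, -250.1]), array([ 524.1, -257.3]), array([ 517.7, -168.1])] sizes [np.float64(120.31776639633027), np.float64(89.3737659600739), np.float64(119.28630354616475), np.float64(89.38243374544395)]
rack +x yaw 3.4758176651268764 mean [ 580.7 -209.1]
base [599.3 198.7] [np.float64(168.55033986582885), np.float64(189.30787401387906), np.float64(170.5852474677591), np.float64(189.42087562109953)] yaw 14.306292362658299 13.079592852592258
carr [599.6 200.3] [np.float64(143.34872695338555), np.float64(108.03456960621622), np.float64(146.14956154095483), np.float64(107.9239118616995)] yaw 13.987204121852095 13.594740239578423
carr side [array([650.5, 272.7]), array([676.3, 167.1]), array([544.8, 129.8]), array([513.4, 237.2])] [596.2 201.7] [np.float64(141.53461077406814), np.float64(108.69329529757555), np.float64(136.68415833447898), np.float64(111.89879511666878)]
carr top [array([656.5, 270.1]), array([683.2, 165.4]), array([541.4, 130.2]), array([517.4, 235.4])]
nipple (array([604.8, 201.7, 100.4]), np.float64(2.2032782025118403)) base hex (array([621.1, 205.5,  65.2]), np.float64(0.6200114415053771))
```

Each value fits its nominal: rack 120x89 mm, slide base 170x189, coupler top z 129 against 131 expected, nipple L about 40 mm with matching lean. Next I grasp and slide it out.

```bash
python3 - <<'E'
from h import *
np.set_printoptions(precision=2,suppress=True)
yw=0.06; o=[np.pi,0,yw]; x,y=571.5,-209.8
robot.move_ptp([x,y,220],o); robot.move_gripper(0.6)
print(robot.move_linear([x,y,80],speed=120,f_stop=15))
f0=robot.current_contact_force(); robot.move_gripper(0.0)
print('w',robot.current_gripper_width()*93,'f',np.array(robot.current_contact_force())-f0,robot.current_tcp_pos())
print(robot.move_linear([x,y,85],speed=40,f_stop=20), np.array(robot.current_contact_force())-f0)
d=85*np.array([np.cos(yw),np.sin(yw)])
print(robot.move_linear([x-d[0],y-d[1],85],speed=80,f_stop=20),np.array(robot.current_contact_force())-f0,robot.current_tcp_pos(),robot.current_t())
a,b=grab('top','top1'),grab('side','side1')
p=proj(a,[x-85,y,90]);q=proj(b,[x-85,y,90])
def crop(d,p,w=100,h=75):
    u,v=int(p[0]-w/2),int(p[1]-h/2); print(u,v); return cv2.resize(d['img'][v:v+h,u:u+w],(400,300),interpolation=cv2.INTER_CUBIC)
cv2.imwrite('pics/m1.png',np.hstack([crop(a,p),crop(b,q)]))
E
```

```text
False
w 27.03257825620402 f [0.92 0.38 0.77] [ 571.59 -209.73   80.19]
False [ 0.04  0.77 -2.51]
False [ 0.38 -0.38 -3.39] [ 487.16 -215.04   85.1 ] 7.2833
269 194
288 151
```

View pics/m1.png

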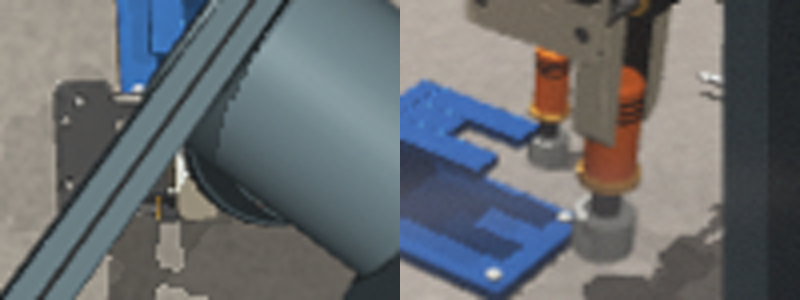

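The coupler is out of the fork and upright in the jaws: socket at (605,228), collar at (610,175), with the rack left empty. Next I go to a standoff on the nipple's axis.

```bash
cat >> h.py <<'E'
PSI=np.radians(13.8); TH=0.44
n=np.array([-np.sin(TH)*np.cos(PSI),-np.sin(TH)*np.sin(PSI),np.cos(TH)])
INS=[np.pi,-TH,PSI]
assert np.allclose(Ro.from_euler('xyz',INS).as_matrix()[:,2],-n)
NT=np.array([603.5,201.,100.3])
E
python3 - <<'E'
from h import *
np.set_printoptions(precision=2,suppress=True)
p=np.array(robot.current_tcp_pos()); robot.move_linear([p[0],p[1],190],speed=200)
P=NT+(42+40)*n; print(P,robot.inverse_kinematics(P+20*n,INS))
robot.move_ptp(P+20*n,INS); robot.move_linear(P,speed=80)
print(robot.current_tcp_pos(),robot.current_eef_rot(),INS,robot.current_contact_force(),robot.current_t())
a,b=grab('top','top2'),grab('side','side2')
c=NT+20*n; ims=[]
for d in(a,b):
    q=proj(d,c); u,v=int(q[0]-40),int(q[1]-60); print(u,v,proj(d,NT),proj(d,NT+28*n)); ims.append(cv2.resize(d['img'][v:v+120,u:u+80],(400,600),interpolation=cv2.INTER_CUBIC))
cv2.imwrite('pics/m2.png',np.hstack(ims))
E
```

```text
[569.58 192.67 174.49] [0.1  0.07 1.87 0.09 0.76 1.38]
[569.5  192.06 173.55] [-3.14 -0.44  0.24] [3.141592653589793, -0.44, np.float64(0.24085543677521748)] [-0.01  1.2  -2.15] 9.9583
101 119 [143.27 177.71] [141.03 180.93]
90 193 [129.6  259.81] [131.45 250.32]
```

View pics/m2.png

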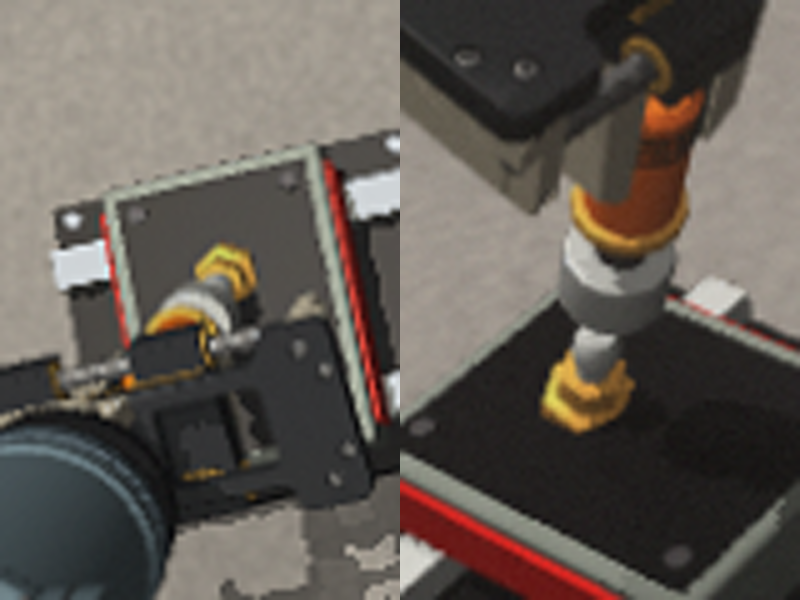

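Side view (right half): coupler axis collar (630,222) → socket (614,290) extrapolates to about (600,350), and the nipple head centre is at about (597,350), so the two lines nearly coincide. I want a closer look at both views with the predicted axes drawn.

```bash
python3 - <<'E'
from h import *
np.set_printoptions(precision=2,suppress=True)
T=np.array(robot.current_tcp_pos()); print(T,robot.current_joint_vel())
ims=[]
for d,(u,v) in((load('top2'),(126,160)),(load('side2'),(112,226))):
    im=cv2.resize(d['img'][v:v+60,u:u+40],(400,600),interpolation=cv2.INTER_CUBIC)
    dd=lambda p:tuple(int(round(x)) for x in ((proj(d,p)-[u,v]+.5)*10-.5))
    for k in(0,12,24): print('NT',-k,dd(NT-k*n)); cv2.circle(im,dd(NT-k*n),3,(255,0,255),-1)
    for h in(0,24,47): q=T-(54-h)*n; print('coup',h,dd(q)); cv2.circle(im,dd(q),3,(0,255,0),-1)
    ims.append(im)
cv2.imwrite('pics/m3.png',np.hstack(ims))
E
```

```text
[569.83 192.36 174.55] [ 0.   -0.01 -0.   -0.   -0.    0.  ]
NT 0 (177, 182)
NT -12 (186, 168)
NT -24 (196, 155)
coup 0 (156, 213)
coup 24 (136, 242)
coup 47 (116, 271)
NT 0 (181, 343)
NT -12 (173, 382)
NT -24 (166, 419)
coup 0 (200, 246)
coup 24 (217, 159)
coup 47 (234, 72)
```

View pics/m3.png

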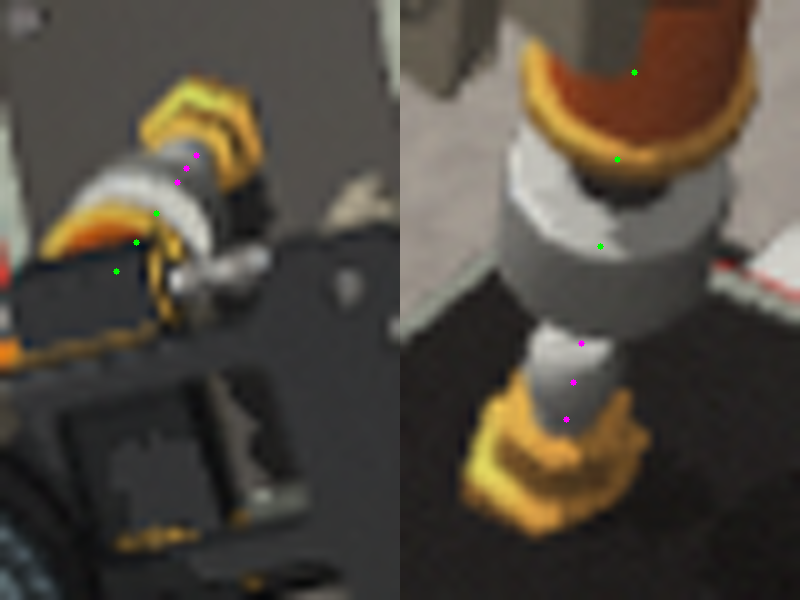

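Allowing for the ellipse tilt, the drawn coupler and nipple axes both match the picture to within about 1 mm (mouth centre at about (603,250), head mid at (571,380), top-view head at (188,172)). Now I push on along the axis.

```bash
cat >> h.py <<'E'
def state(tag,f0=None):
    T=np.array(robot.current_tcp_pos()); F=np.array(robot.current_contact_force()); M=np.array(robot.current_ft_torque())
    r=T-NT; d=r@n; print(tag,'d %.2f'%d,'lat',(r-d*n).round(2),'F',F.round(1),'Fax %.1f'%((F-(f0 if f0 is not None else 0))@n),'M',M.round(2),'w %.2f'%(robot.current_gripper_width()*93),'t %.2f'%robot.current_t()); return F
E
python3 - <<'E'
from h import *
f0=state('start'); np.save('f0.npy',f0)
print(robot.move_linear(NT+46*n,speed=40,f_stop=8)); state('near',f0)
if abs((np.array(robot.current_tcp_pos())-NT)@n-46)<2.5:
    print(robot.move_linear(NT+39*n,speed=12,f_stop=9)); state('touch',f0)
E
```

```text
start d 81.99 lat [ 0.24 -0.31  0.07] F [ 0.5  0.4 -2.4] Fax -2.4 M [-0.14  0.56 -0.  ] w 27.08 t 10.06
False
near d 46.09 lat [ 0.17 -0.01  0.08] F [ 1.1  0.3 -2.9] Fax -0.7 M [-0.03  0.37  0.03] w 27.22 t 11.11
True
touch d 42.49 lat [0.3  0.1  0.15] F [-4.2 -1.2  8.1] Fax 11.6 M [-0.15  0.44 -0.09] w 27.27 t 11.53
```

Contact came at d=42.5 mm (42 expected when the nipple top meets the bore floor) and the force is purely axial, so the head is in the bore. Now press.

```bash
python3 - <<'E'
from h import *
f0=np.load('f0.npy')
for d in(40,38,36,34.5,33.5,32.5,31.5):
    r=robot.move_linear(NT+d*n,speed=12,f_stop=22); F=state(f'{d} {r}',f0)
    if d<36 and (F-f0)@n>18: break
robot.sleep(0.4); state('hold',f0)
a,b=grab('top','top3'),grab('side','side3')
ims=[cv2.resize(b['img'][226:286,100:160],(600,600),interpolation=cv2.INTER_CUBIC)]
cv2.imwrite('pics/m4.png',ims[0])
E
```

```text
40 False d 40.89 lat [0.66 0.17 0.32] F [-4.8 -0.8  6.3] Fax 10.2 M [-0.15  0.74  0.03] w 27.69 t 11.84
38 False d 38.77 lat [0.59 0.16 0.29] F [-3.7 -0.5  5.2] Fax 8.7 M [-0.15  0.63 -0.04] w 26.99 t 12.16
36 False d 36.42 lat [0.43 0.08 0.21] F [-2.8 -0.7  4.3] Fax 7.6 M [-0.1   0.53  0.07] w 27.36 t 12.47
34.5 False d 34.89 lat [0.49 0.13 0.24] F [-4.1 -1.5  6.7] Fax 10.4 M [-0.14  0.47  0.01] w 27.50 t 12.75
33.5 False d 34.76 lat [0.93 0.24 0.45] F [-9.5 -3.1 14.4] Fax 19.7 M [-0.25  0.89 -0.03] w 27.30 t 13.00
hold d 34.77 lat [0.92 0.26 0.45] F [-8.8 -2.6 14.1] Fax 19.1 M [-0.26  0.91  0.03] w 27.65 t 13.40
```

View pics/m4.png

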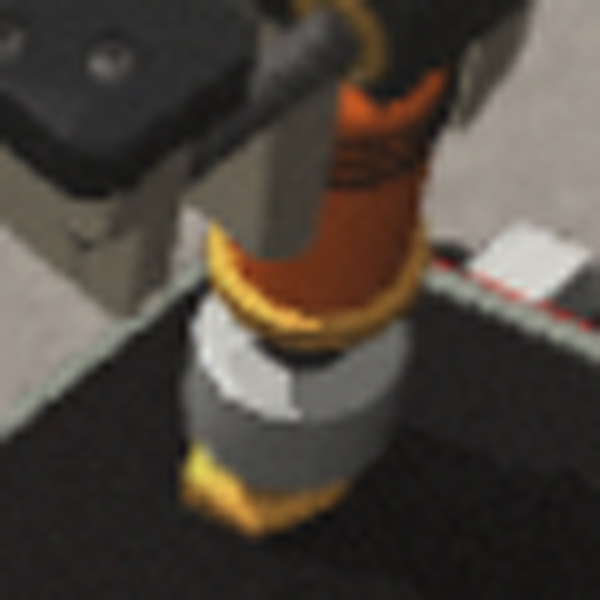

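The force profile shows the snap: about 12 N, falling to 7.6 N, then a hard stop at d=34.8 mm after about 8 mm of travel. It holds steady at 19 N. The picture agrees: the socket at (295,430) sits straight down onto the brass base at (260,505), with no steel head showing.

```bash
python3 - <<'E'
from h import *
state('final',np.load('f0.npy')); robot.hand_in()
E
```

```text
final d 34.77 lat [0.92 0.25 0.45] F [-8.7 -1.8 14. ] Fax 18.9 M [-0.16  0.84  0.03] w 27.54 t 13.50
the job is handed in; nothing more can be done
```

The coupler is pressed fully home on the nipple, and I handed the job in at 13.5 s with the arm still gripping it and pushing. I took the middle-sized coupler by its handle, lifted it 5 mm and slid it 85 mm out through the open mouth of the fork. I then tilted it 0.44 rad to line up with the nipple and pushed it on along the nipple's axis.

- **Snap:** the bore floor met the nipple top where expected (tool 42.5 mm from it, 42 mm expected). The push rose to about 12 N, fell to 7.6 N, then hit a hard stop after about 8 mm of travel.
- **Hold:** about 19 N along the axis, unchanged over the last half second. The handle stayed in the grip at 27.5 mm.
- **Picture:** the last side view shows the socket down near the brass base, with no steel head visible.
- **Disagreements:** the first estimates of the nipple's top differed by about 3 mm, so I used a point between them. While pressing, the tool sat about 1 mm to the side of the planned line.
- **Loose items:** I kept clear of the lens, watch case and screwdriver, but did not check their positions afterwards.

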